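# Heft the battery packs and fit the real one to the tilted LED light

## Task

The LED light needs its battery. Of the three identical-looking packs only one is real, the others are hollow, much lighter mock-ups: find the real one by lifting, set it into the hooked shoe on the back of the tilted light with its contacts towards the end stop, slide it down until it is fully home against the stop, and let go. Leave the mock-ups standing where they stood, and do not knock the light out of its aim or disturb the loose mouse or the camera.

Things in the scene. Friction and masses are not known exactly. Their poses are not given: they have to be found in the camera images.
- pack_a: One of three look-alike black battery packs with blue bands, standing on the bench. Body 70 (its x) x 38 (its y) x 52 mm on a grey 8 mm foot, 60 mm tall in all. Origin: centre of the underside, z up. A grey cap marks the contact end (-x), to which a white arrow on top points; it starts within 30 degrees of towards the robot. Packs stand about 110 mm apart. Grip across the 38 mm, at half height.
- pack_b: Battery pack, alike in looks, size and axes to pack_a. Exactly one of the three packs is real and weighs 270 to 330 g; the two hollow mock-ups weigh 88 to 132 g. Which is which cannot be seen.
- pack_c: Battery pack, alike in looks, size and axes to pack_a.
- pack_a_contacts (a point): Point at the contact end of pack_a: 35 mm from its origin along its -x, level with its underside. Foot of every pack: 28 mm wide core, 8 mm high, with two pairs of side tabs flush with the underside, each 12 mm long and 3 mm thick, reaching out to 18.5 mm from the middle, centred 18 mm either side of the origin along x.
- pack_b_contacts (a point): The same point on pack_b: contact end, 35 mm from its origin along its -x, level with its underside.
- pack_c_contacts (a point): The same point on pack_c: contact end, 35 mm from its origin along its -x, level with its underside.
- light: Black LED light: panel 124 x 212 x 20 mm (212 along the level tilt axis) in a U bracket on a 104 mm round base fixed to the bench; tilt axis 120 mm up; bracket and knobs out to 132 mm from the middle. Origin on the bench under the tilt axis. Its -x is the side to which the panel's back looks, roughly towards the robot. The LED face looks down and away, at the mouse fixture.
- light_panel (a joint): Tilt of the light panel (rad): 0 = flat with its back up; positive lowers the edge nearer the robot, so that the back and its shoe look up and towards the robot. Stands between 0.37 and 0.52, held by friction (5 N m, far more than fitting a pack needs).
- shoe (a point): Seat of the pack: grey hooked shoe on the panel's back. Point on the plate's face where the origin of the fully seated pack comes; axes are those of the seated pack: z square out of the plate, x up the slope, y level. Plate 50 mm wide, from x = -35 (end stop, 13 mm high, brass pins) to +65 mm. The stop meets the pack's contact end. Side walls 7 mm high, 42 mm apart.
- shoe_entry (a point): On the plate 18 mm up the slope from shoe: lay the pack flat here (6 mm either way will do) so that its tabs pass clear of the hooks, then slide it down 18 mm, under the hooks, to the stop. Four orange hooks 12 mm long, two a side, centred at x = -18 and +18 mm from shoe, reach in to 15.5 mm from the middle, 4.1 to 7.1 mm above the plate. Same axes as shoe.
- light_edge (a point): Point in the middle of the panel's upper (far) edge, on its back, 62 mm from the tilt axis. It shows whether the light's aim has been knocked.
- mouse: Black computer mouse, 100 x 58 x 39 mm, 120 g, lying loose on the bench beyond the packs. Bystander. Origin at the centre of its underside. (A second mouse, clamped in the drilled aluminium fixture plate beyond the light, is part of the background.)
- camera: Small grey camera on a black three-legged mini tripod, 150 mm tall, legs spread to 70 mm from its axis, 0.45 kg, loose on the bench. Bystander. Origin on the bench under its middle.
Not all that is in view belongs to the job. Leave any green or turquoise look-alike of the pack_b alone. What is shaped like the pack_a but orange or pink is not meant.

How it is judged:
At the end, for the whole second after the job is handed in: The real pack (bears on the light with over 2.1 N; a mock-up cannot) rests flat in the shoe under the hooks (within 2.2 mm and 0.08 rad), contact end within 2.5 mm of the stop and 4 mm of the middle; the mock-ups stand upright on the bench within 40 mm of where they began, at rest (((x of pack_a_contacts in the frame of shoe between -0.0375 and -0.0325 m and y of pack_a_contacts in the frame of shoe between -0.004 and 0.004 m and z of pack_a in the frame of shoe between -0.002 and 0.0022 m and angle between the z axis of pack_a and the z axis of shoe, either way round below 0.08 rad and linear speed of each of pack_a, pack_b, pack_c below 0.02 m/s and contact force between pack_a and light above 2.1 N and angle between each of pack_b, pack_c's own z axis and vertical below 0.1 rad and distance of each of pack_b, pack_c from where it was at the start of the episode below 0.04 m and height (world z) of each of pack_b, pack_c below 0.005 m) or (x of pack_b_contacts in the frame of shoe between -0.0375 and -0.0325 m and y of pack_b_contacts in the frame of shoe between -0.004 and 0.004 m and z of pack_b in the frame of shoe between -0.002 and 0.0022 m and angle between the z axis of pack_b and the z axis of shoe, either way round below 0.08 rad and linear speed of each of pack_b, pack_a, pack_c below 0.02 m/s and contact force between pack_b and light above 2.1 N and angle between each of pack_a, pack_c's own z axis and vertical below 0.1 rad and distance of each of pack_a, pack_c from where it was at the start of the episode below 0.04 m and height (world z) of each of pack_a, pack_c below 0.005 m) or (x of pack_c_contacts in the frame of shoe between -0.0375 and -0.0325 m and y of pack_c_contacts in the frame of shoe between -0.004 and 0.004 m and z of pack_c in the frame of shoe between -0.002 and 0.0022 m and angle between the z axis of pack_c and the z axis of shoe, either way round below 0.08 rad and linear speed of each of pack_c, pack_a, pack_b below 0.02 m/s and contact force between pack_c and light above 2.1 N and angle between each of pack_a, pack_b's own z axis and vertical below 0.1 rad and distance of each of pack_a, pack_b from where it was at the start of the episode below 0.04 m and height (world z) of each of pack_a, pack_b below 0.005 m))); the robot touches nothing.
It fails at once if the light was knocked out of its aim (its edge moved more than 6 mm) (distance of light_edge from where it was at the start of the episode above 0.006 m).
It fails at once if the loose mouse was moved by more than 20 mm (distance of mouse from where it was at the start of the episode above 0.02 m).
It fails at once if the camera was moved by more than 20 mm or tipped (distance of camera from where it was at the start of the episode above 0.02 m or angle between camera's own z axis and vertical above 0.2 rad).
It fails at once if a pack was knocked over (angle between any of pack_a, pack_b, pack_c's own z axis and vertical above 1.1 rad).
It also fails if it takes over 72 s, if anything falls off the work surface, if the arm or the gripper's body presses on something with over 40 N, if the wrist force passes 120 N, or if a joint passes its speed limit or range.

## Robot

A 6-joint arm with a two-finger parallel gripper is mounted at the origin on the work surface. World frame = base frame: x ahead of the robot, y to its left, z up, the work surface at z = 0. Lengths are in m, angles in rad, forces in N, time in s.
With the tool pointing down it reaches from about 0.375 to 0.9 m from the base axis. Payload 3.1 kg.
Tool frame: the origin (TCP) lies at the very end of the fingers, on their centre line; the grasp point (between the pads) lies 19 mm behind it; z points along the fingers, y is the line along which they close (so a half turn about z gives the same grasp; the last joint's range is limited). The gripper opens to 87 mm and grips with 3 to 60 N. Pads are 19 mm wide; open, the fingers measure 117 mm over their backs; the gripper's body (75 mm by 190 mm) begins 51 mm behind the grasp point.
Start: joints at [1.105, 0.527, 1.433, -0, 1.181, -0.178], TCP at [0.177, 0.599, 0.223] pointing down, gripper open.
Joint ranges: [-3.08, 3.08], [-0.75, 2.2], [0.22, 2.44], [-1.43, 4.57], [0, 2.65], [-2.85, 2.85]. Speed limits (rad/s): [2.79, 2.79, 3.14, 3.14, 3.14, 3.14].

## Interface

Orientations are given as a unit quaternion [x, y, z, w].
In Python, from rig import robot gives the robot as it stands. The module is installed in compiled form; this text tells all that it offers.
- The arm moves only by the tool servo_tool, never from a script. Its argument "rows" is one flat list of numbers, 5 for each row, row after row: the closure, from -1 (fully open) to 1 (shut), so that 0 is half open, then the shift along the tool's x, y, z in m, then the turn about the tool's z in degrees. A call has 1 to 5 rows; each row shifts and turns the commanded pose from where the row before left it, along the tool's axes as they then stand; what a row does not reach is not made up. A row lasts 1/12 s, in which the tool goes at most 41.7 mm and 7.16 degrees, less where a joint would pass 70% of its speed; a pose out of reach is approached as far as the arm can. A call with a gripper value outside its range is refused whole. The fingers move at their own pace and stop on an object; "newtons" is the grip in N (left out, the last holds). Time passes only in rows, so rows that do not move let the fingers close. It gives the time, the measured TCP pose, the force, the opening and the grip force at its end, in the units of the state.
- robot.get_obs(): the state, without advancing time (a new reading comes with each control period).
- robot.camera(name): name is "scene" or "top"; returns a dict with "pixels" (420x560x3 uint8, red, green, blue), "intrinsics" (3x3 intrinsics, pixels), "rvec" (rotation vector, rad) and "tvec" (3), from world to camera coordinates, as OpenCV has them. Camera axes: x right, y down, z forward; pixel columns grow to the right and rows downward; lengths in m; the calibration is good to about 2 mm. A picture is of the moment at which its call begins. There is no depth.
- robot.hand_in(): hands the job in; it is judged then, once.
Trained networks look in a picture, given as the dict that the camera call returned (one of the last four; its "shot" number tells which), for a name from the list of things; names that differ only in an ending like _2 or _b are one class to them, and where a whole thing is asked for, a point or a joint stands for the part that bears it (a point fixed in the world has none). Each returns a list of dicts, best first, with "score" (0 to 1); they miss things now and then, are a little off and sometimes report something else, mostly with a low value. They report only what shows in the picture. A call takes as long as a camera call. They do not tell look-alikes from the thing itself.
- robot.spot_in(picture, query): "at" ([x, y, z] in m, in world coordinates, good to about 4 mm: the middle of the surface that is visible of it).
- robot.outline_of(picture, query): "region" (420x560 bool, what is visible of it).
- robot.place_of(picture, query): "at" ([x, y, z] in m, in world coordinates, good to about 4 mm: a listed point, or the origin of a listed thing).
The state is a dict: "time": time; "q": joint angles; "joint_velocities": joint speeds; "joint_torque": joint torques, N m; "position": TCP position; "tool_rot": TCP orientation; "ft_force": force on the tool from outside, world axes, zero at the start; "moment": the same for the moment, N m; "grip_width": finger opening in m; "grip_force": force on a finger pad.
Only numpy, scipy, OpenCV 4.12 (cv2) and the standard library are available. Lean on these libraries where they do the work, as an engineer would, in place of code of your own. Each camera call takes 0.05 s, during which the arm holds its last target. There are 200 camera calls.

## Working session

There is one attempt and no reset: what is moved stays moved. The work goes in short steps, Python scripts to look and compute and a tool call to move; the robot and the scene stay as the last step left them, time stands still between calls to the robot, and variables do not carry over. Pictures are saved under pics/ and viewed, at most 10 in all, crops included, and the job is handed in when it is done.

Besides the shell and the picture viewer there is one more tool, called after "Request:" in YAML: its name, and indented under it one key for each argument. servo_tool: Moves the arm, as the interface text tells. Its arguments: {"type":"object","properties":{"rows":{"type":"array","items":{"type":"number"}},"newtons":{"type":"number"}},"required":["rows"]}

```bash
mkdir -p pics; cat > h.py <<'E'
import numpy as np, cv2
from scipy.spatial.transform import Rotation as R
from rig import robot
def ray(p,u,v):
    Rm=cv2.Rodrigues(np.array(p["rvec"],float))[0]; t=np.array(p["tvec"],float).ravel()
    d=Rm.T@np.linalg.inv(p["intrinsics"])@np.array([u,v,1.]); return -Rm.T@t,d
def at_z(p,u,v,z):
    c,d=ray(p,u,v); return c+d*(z-c[2])/d[2]
def proj(p,X):
    return cv2.projectPoints(np.atleast_2d(np.array(X,float)),np.array(p["rvec"],float),np.array(p["tvec"],float),np.array(p["intrinsics"],float),None)[0][:,0]
def save(p,n): cv2.imwrite(f"pics/{n}.png",p["pixels"][:,:,::-1])
E
python3 - <<'E'
from h import *
np.set_printoptions(precision=4,suppress=True)
ps={n:robot.camera(n) for n in("scene","top")}
for n,p in ps.items():
    save(p,n+"0"); print(n,ray(p,280,210))
    for q in("pack_a","pack_a_contacts","light","shoe","shoe_entry","light_edge","mouse","camera"):
        print(q,[(np.round(d["at"],4).tolist(),round(d["score"],2)) for d in robot.place_of(p,q)][:6])
o=robot.get_obs(); print(o)
E
```

```text
scene (array([0.9351, 0.5417, 1.0209]), array([-0.3446, -0.5275, -0.7767]))
pack_a [([0.3409, -0.3474, 0.0001], 0.87), ([0.5918, -0.1369, -0.0024], 0.82), ([0.4656, -0.327, 0.0043], 0.79), ([0.4544, -0.0961, -0.0002], 0.77), ([0.4953, -0.2138, -0.0052], 0.75), ([0.4192, -0.434, 0.0019], 0.61)]
pack_a_contacts [([0.3844, -0.4306, -0.0004], 0.98), ([0.333, -0.3074, 0.0037], 0.97), ([0.4406, -0.3319, -0.0012], 0.71)]
light [([0.6157, 0.202, -0.0025], 0.88)]
shoe [([0.6056, 0.2012, 0.1287], 0.82)]
shoe_entry [([0.6187, 0.2023, 0.1382], 0.62), ([0.4365, -0.3312, 0.0001], 0.37)]
light_edge [([0.672, 0.2159, 0.1543], 0.72)]
mouse [([0.6621, -0.2767, 0.0], 0.95)]
camera [([0.7083, -0.0674, -0.001], 0.92)]
top (array([ 0.3963, -0.1014,  1.4436]), array([ 0.1017, -0.0045, -0.9948]))
pack_a [([0.5002, -0.2171, -0.0031], 0.95), ([0.3704, -0.192, -0.0008], 0.93), ([0.3425, -0.3506, -0.0019], 0.89), ([0.4582, -0.0959, 0.0025], 0.79), ([0.4138, -0.4339, 0.0017], 0.72), ([0.593, -0.1404, 0.0011], 0.61)]
pack_a_contacts [([0.4363, -0.3326, 0.0028], 0.85), ([0.3339, -0.3135, -0.0018], 0.78), ([0.3813, -0.4339, 0.0011], 0.68)]
light [([0.613, 0.2012, 0.0009], 0.83)]
shoe [([0.6009, 0.1948, 0.1282], 0.84)]
shoe_entry [([0.62, 0.2023, 0.1367], 0.76)]
light_edge [([0.6685, 0.2105, 0.156], 0.97)]
mouse [([0.6633, -0.2825, 0.0023], 0.86)]
camera [([0.7099, -0.0696, -0.0004], 0.66)]
{'time': 0.9, 'q': array([ 1.1045,  0.5274,  1.4327, -0.    ,  1.1814, -0.1785]), 'joint_velocities': array([ 0.0007, -0.001 , -0.0007, -0.0003,  0.0012,  0.0005]), 'joint_torque': array([ -0.0002, -43.9994, -17.6989,   0.0634,   0.0503,  -0.    ]), 'position': array([0.1774, 0.5993, 0.2226]), 'tool_rot': array([0.1434, 0.9897, 0.    , 0.    ]), 'ft_force': array([-0.2119,  0.5449, -0.3512]), 'moment': array([ 0.0456, -0.02  ,  0.0245]), 'grip_force': 0.0, 'grip_width': 0.08717415562933001}
```

View pics/scene0.png

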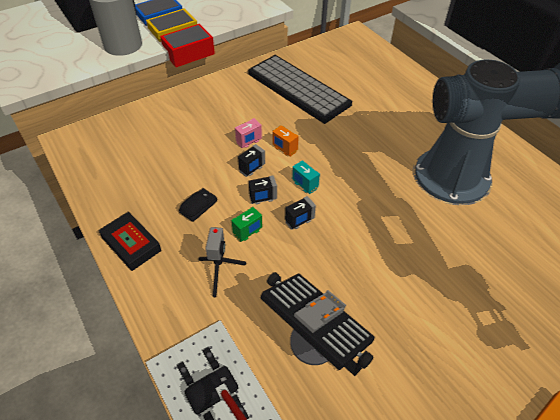

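View pics/top0.png

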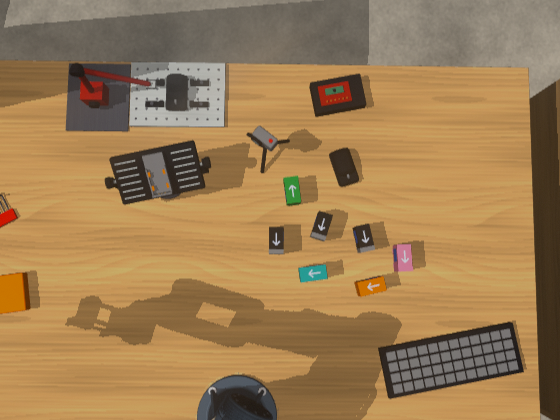

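```bash
cat > fit.py <<'E'
from h import *
from scipy.optimize import minimize
def mask(p,hulls):
    m=np.zeros((420*4,560*4),np.uint8)
    for X in hulls:
        h=cv2.convexHull(np.float32(proj(p,X))); cv2.fillConvexPoly(m,np.int32(np.round(h*4+1.5)),1)
    return cv2.resize(m.astype(np.float32),(560,420),interpolation=cv2.INTER_AREA)
def box(lo,hi): return np.array([[x,y,z] for x in(lo[0],hi[0]) for y in(lo[1],hi[1]) for z in(lo[2],hi[2])])
def packmodel(v):
    r=R.from_euler('z',v[2]); t=[v[0],v[1],0]
    return [r.apply(box((-.035,-.019,.008),(.035,.019,.060)))+t, r.apply(box((-.035,-.014,0),(.035,.014,.01)))+t]
def fit(model,v0,views,step):
    def cost(v): return sum(np.abs(mask(p,model(v))-m).sum() for p,m in views)/sum(m.sum() for _,m in views)
    v0=np.array(v0,float); s=np.vstack([v0]+[v0+np.eye(len(v0))[i]*step[i] for i in range(len(v0))])
    r=minimize(cost,v0,method="Nelder-Mead",options=dict(initial_simplex=s,xatol=1e-5,fatol=1e-5,maxiter=300))
    return r.x,r.fun
E
python3 - <<'E'
from fit import *
np.set_printoptions(precision=4,suppress=True)
S,T=robot.camera("scene"),robot.camera("top")
regs={}
for p,n in((S,"s"),(T,"t")): regs[n]=[(d["region"],d["score"]) for d in robot.outline_of(p,"pack_a")]
for n,g in(("A",(.457,-.096)),("B",(.498,-.215)),("C",(.466,-.327))):
    vs=[]
    for p,k in((S,"s"),(T,"t")):
        u=proj(p,[[g[0],g[1],.04]])[0]
        c=[(np.hypot(*(np.argwhere(r).mean(0)[::-1]-u)),i) for i,(r,s) in enumerate(regs[k])]
        d,i=min(c)
        if d<8: vs.append((p,regs[k][i][0].astype(np.float32)))
    print(n,len(vs),*[fit(packmodel,[*g,y],vs,(.005,.005,.15)) for y in(-.1,.2)])
# light
vs=[]
for p in(S,T):
    L=robot.outline_of(p,"light"); P=robot.outline_of(p,"light_edge"); H=robot.outline_of(p,"shoe")
    print([(d["region"].sum(),round(d["score"],2)) for d in L],[(d["region"].sum(),round(d["score"],2)) for d in P],[(d["region"].sum(),round(d["score"],2)) for d in H])
    if P: np.save(f"pan{len(vs)}.npy",P[0]["region"])
    vs.append(p)
cs=proj(S,[[.605,.2,.13]])[0]; ct=proj(T,[[.605,.2,.13]])[0]
im=[]
for p,c in((S,cs),(T,ct)):
    x,y=np.int32(c); a=p["pixels"][y-37:y+38,x-50:x+50][:,:,::-1]; print(x-50,y-37); im.append(cv2.resize(a,None,fx=4,fy=4,interpolation=cv2.INTER_CUBIC))
cv2.imwrite("pics/shoe.png",np.vstack(im))
E
```

```text
A 1 (array([ 0.4607, -0.0985,  0.0212]), np.float64(0.05842391401529312)) (array([ 0.4608, -0.0981,  0.0145]), np.float64(0.05193236842751503))
B 2 (array([ 0.4993, -0.2162, -0.3082]), np.float64(0.1015625)) (array([ 0.4991, -0.2164, -0.2853]), np.float64(0.10227272659540176))
C 2 (array([ 0.4684, -0.3277,  0.2345]), np.float64(0.08280664682388306)) (array([ 0.4688, -0.3272,  0.2215]), np.float64(0.08093398809432983))
[(np.int64(732), 0.6), (np.int64(6295), 0.56)] [(np.int64(5168), 0.7)] []
[(np.int64(4562), 0.92)] [(np.int64(4232), 0.9)] [(np.int64(4133), 0.71), (np.int64(485), 0.59)]
273 272
106 141
```

View pics/shoe.png

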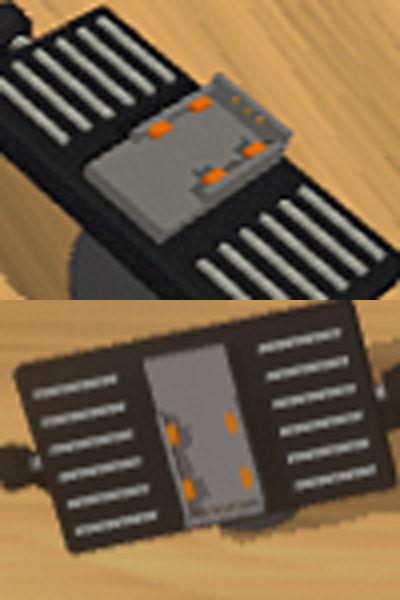

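```bash
cat > shoe.py <<'E'
from fit import *
from scipy.optimize import least_squares
np.set_printoptions(precision=4,suppress=True)
S,T=robot.camera("scene"),robot.camera("top")
hooks=np.array([[a,b,.0068] for a in(-.018,.018) for b in(-.0183,.0183)])
cor=np.array([[.065,.025,0],[.065,-.025,0]])
def rot(v): return R.from_euler('z',v[3])*R.from_euler('y',-v[4])
def W(v,X): return rot(v).apply(X)+v[:3]
v=np.array([.603,.198,.128,.19,.44])
obs=[]
for p,o in((S,(273,272)),(T,(106,141))):
    c=p["pixels"][o[1]:o[1]+75,o[0]:o[0]+100].astype(int)
    w=np.clip(c[:,:,0]-c[:,:,2]-70,0,None)*(c[:,:,1]<.72*c[:,:,0])*(c[:,:,0]>150)
    n,l,st,ce=cv2.connectedComponentsWithStats((w>0).astype(np.uint8))
    pts=[]
    for i in range(1,n):
        if st[i,4]<4: continue
        yy,xx=np.nonzero(l==i); ww=w[yy,xx]; pts.append([(xx*ww).sum()/ww.sum()+o[0],(yy*ww).sum()/ww.sum()+o[1],len(xx)])
    pts=np.array(pts); print(pts)
    q=proj(p,W(v,hooks)); print(q)
    obs.append([pts[np.argmin(np.hypot(*(pts[:,:2]-a).T)),:2] for a in q])
cobs=[np.array([[294.25,312.5],[312.5,332.]]),np.array([[142.75,155.25],[162.25,151.75]])]
q=proj(S,W(v,cor)); print("cor",q,proj(T,W(v,cor)))
if np.hypot(*(q[0]-cobs[0][0]))>np.hypot(*(q[0]-cobs[0][1])): cobs[0]=cobs[0][::-1]
def res(v):
    r=[]
    for p,o,c in zip((S,T),obs,cobs):
        r+=[(proj(p,W(v,hooks))-o).ravel(),.5*(proj(p,W(v,cor))-c).ravel()]
    return np.concatenate(r)
s=least_squares(res,v,x_scale=[.01,.01,.01,.1,.1]); print("shoe",s.x); print(s.fun)
def panel(v): # x,y(origin) yaw tilt
    r=R.from_euler('z',v[2])*R.from_euler('y',-v[3]); return [r.apply(box((-.062,-.106,-.01),(.062,.106,.01)))+[v[0],v[1],.12]]
vs=[(p,np.load(f"pan{i}.npy").astype(np.float32)) for i,p in enumerate((S,T))]
for y in vs,vs[:1],vs[1:]: print("panel",fit(panel,[.614,.201,.19,.44],y,(.01,.01,.05,.05)))
E
python3 shoe.py
```

```text
[[322.6257 297.5011  15.    ]
 [312.5026 303.7204  18.    ]
 [336.1036 308.8288  13.    ]
 [326.1428 315.5008  15.    ]]
[[323.453  297.7619]
 [336.7299 309.5977]
 [312.8034 303.9161]
 [326.2497 316.1801]]
[[163.3051 171.1706  11.    ]
 [148.5659 173.9039  10.    ]
 [167.1232 184.953   12.    ]
 [152.6734 187.7996  10.    ]]
[[166.3187 185.9709]
 [151.7595 188.5401]
 [162.9561 172.1847]
 [148.259  174.768 ]]
cor [[312.9746 330.1558]
 [294.4039 312.5801]] [[141.321  156.2308]
 [161.5502 152.6943]]
shoe [0.6042 0.1968 0.1292 0.2067 0.4217]
[-0.1213 -0.2845 -0.1221  0.0349 -0.5964  0.0508 -0.5819  0.3451 -0.0146
 -0.835  -0.3249  0.2577 -0.3352  0.3401 -0.4189  0.305  -0.0655  0.2901
  0.0089  0.3827 -0.6732  0.2785 -0.3369  0.0951]
panel (array([0.6229, 0.1999, 0.2223, 0.4995]), np.float64(0.04950132966041565))
panel (array([0.6214, 0.1997, 0.2101, 0.4481]), np.float64(0.075984425842762))
panel (array([0.6241, 0.1994, 0.214 , 0.4569]), np.float64(0.03655186668038368))
```

The scene view shows the three black packs near pixels (300,212), (262,189) and (251,160), with the coloured look-alikes around them. The top view and the crop show the grey shoe on the panel's back with its stop facing the robot. Shoe fit: position about (0.604, 0.197, 0.129), yaw 0.207, tilt 0.42–0.45. I'm moving over the nearest pack now.

Request:
servo_tool:
  rows: [-0.5, -0.0235, -0.0294, 0, 0, -0.5, -0.0235, -0.0294, 0, 0, -0.5, -0.0235, -0.0294, 0, 0, -0.5, -0.0235, -0.0294, 0, 0, -0.5, -0.0235, -0.0294, 0, 0]
  newtons: 15

```text
time: 1.92
position: [0.2486, 0.4235, 0.2227]
tool_rot: [0.143, 0.99, 0.0, 0.0]
ft_force: [0.7, -0.4, 0.4]
grip_width: 0.0668
grip_force: 0.0
```

Request:
servo_tool:
  rows: [-0.5, -0.0235, -0.0294, 0, 0, -0.5, -0.0235, -0.0294, 0, 0, -0.5, -0.0235, -0.0294, 0, 0, -0.5, -0.0235, -0.0294, 0, 0, -0.5, -0.0235, -0.0294, 0, 0]

```text
time: 2.33
position: [0.3197, 0.2491, 0.2229]
tool_rot: [0.143, 0.99, 0.0, 0.0]
ft_force: [1.5, 0.3, 0.3]
grip_width: 0.0649
grip_force: 0.0
```

Request:
servo_tool:
  rows: [-0.5, -0.0235, -0.0294, 0, 0, -0.5, -0.0235, -0.0294, 0, 0, -0.5, -0.0235, -0.0294, 0, 0, -0.5, -0.0235, -0.0294, 0, 0, -0.5, -0.0235, -0.0294, 0, 0]

```text
time: 2.75
position: [0.3908, 0.0745, 0.2229]
tool_rot: [0.144, 0.99, 0.0, 0.001]
ft_force: [-0.1, 0.9, 1.2]
grip_width: 0.0657
grip_force: 0.0
```

Request:
servo_tool:
  rows: [-0.5, -0.0235, -0.0294, 0, 0, -0.5, -0.0235, -0.0294, 0, 0, -0.5, -0.0235, -0.0294, 0, 0, -0.5, -0.0235, -0.0294, 0, 0, -0.5, -0.0235, -0.0294, 0, 0]

```text
time: 3.17
position: [0.4616, -0.1, 0.2228]
tool_rot: [0.144, 0.99, -0.0, 0.0]
ft_force: [0.9, 1.0, 0.4]
grip_width: 0.0656
grip_force: 0.0
```

Request:
servo_tool:
  rows: [-0.5, 0, 0, 0.025, -5.8, -0.5, 0, 0, 0.025, -5.8, -0.5, 0, 0, 0.025, -5.7, -0.5, 0, 0, 0.025, 0, -0.5, 0, 0, 0, 0]

```text
time: 3.58
position: [0.4584, -0.097, 0.1191]
tool_rot: [-0.007, 1.0, 0.002, -0.004]
ft_force: [-0.4, 0.2, 0.7]
grip_width: 0.0648
grip_force: 0.0
```

Request:
servo_tool:
  rows: [-0.5, 0, 0, 0.021, 0, -0.5, 0, 0, 0.021, 0, -0.5, 0, 0, 0.021, 0, -0.5, 0, 0, 0.021, 0, -0.5, 0, 0, 0.021, 0]

```text
time: 4.0
position: [0.4625, -0.0985, 0.018]
tool_rot: [-0.007, 1.0, -0.001, 0.001]
ft_force: [-0.4, -0.5, -0.5]
grip_width: 0.0651
grip_force: 0.0
```

Request:
servo_tool:
  rows: [-0.5, 0, 0, 0, 0, 1, 0, 0, 0, 0, 1, 0, 0, 0, 0, 1, 0, 0, 0, 0, 1, 0, 0, 0, 0]
  newtons: 15

```text
time: 4.42
position: [0.4621, -0.0983, 0.019]
tool_rot: [-0.007, 1.0, -0.001, 0.001]
ft_force: [-0.2, 0.3, 0.2]
grip_width: 0.0462
grip_force: 0.0
```

Request:
servo_tool:
  rows: [1, 0, 0, 0, 0, 1, 0, 0, -0.01, 0, 1, 0, 0, -0.01, 0, 1, 0, 0, 0, 0, 1, 0, 0, 0, 0]

```text
time: 4.83
position: [0.4618, -0.0982, 0.0387]
tool_rot: [-0.007, 1.0, -0.001, 0.001]
ft_force: [0.0, -0.2, -1.2]
grip_width: 0.0379
grip_force: 15.0
```

```bash
cat > w.py <<'E'
from h import *
f=[]
for i in range(5): o=robot.get_obs(); f.append(o["ft_force"]); robot.camera("top")
o=robot.get_obs();print(np.mean(f,0),np.std(f,0),o["position"],o["tool_rot"],o["grip_width"],o["grip_force"],o["joint_torque"])
E
python3 w.py
```

```text
[ 0.03975753 -0.25273571 -1.10369226] [0.35579615 0.40823636 0.54141856] [ 0.46091671 -0.09784623  0.03733675] [-7.06574332e-03  9.99974989e-01  1.29980638e-04 -2.83395220e-04] 0.03785567235932488 14.998931953450665 [ 1.01887333e-02 -3.79802477e+01 -5.49351275e+00 -3.45822168e-02
  5.51124383e-02 -1.80928595e-05]
```

Request:
servo_tool:
  rows: [1, 0, 0, 0.008, 0, 1, 0, 0, 0.007, 0, 1, 0, 0, 0.004, 0, 1, 0, 0, 0, 0, -0.5, 0, 0, 0, 0]

```text
time: 5.5
position: [0.4608, -0.0978, 0.0178]
tool_rot: [-0.007, 1.0, 0.0, -0.001]
ft_force: [-0.3, -0.6, 0.9]
grip_width: 0.0398
grip_force: 0.0
```

Request:
servo_tool:
  rows: [-0.5, 0, 0, 0, 0, -0.5, 0, 0, 0, 0, -0.5, 0, 0, 0, 0, -0.5, 0, 0, -0.03, 0, -0.5, 0, 0, -0.04, 0]

```text
time: 5.92
position: [0.4588, -0.097, 0.0865]
tool_rot: [-0.007, 1.0, 0.002, -0.004]
ft_force: [1.5, -0.9, -1.0]
grip_width: 0.0636
grip_force: 0.0
```

Request:
servo_tool:
  rows: [-0.5, -0.0077, -0.024, -0.004, 3.5, -0.5, -0.0077, -0.024, 0, 3.5, -0.5, -0.0077, -0.024, 0, 3.5, -0.5, -0.0077, -0.024, 0, 3.5, -0.5, -0.0077, -0.024, 0, 3.5]

```text
time: 6.33
position: [0.4868, -0.2221, 0.0928]
tool_rot: [0.146, 0.989, -0.0, 0.0]
ft_force: [0.1, -0.1, -0.5]
grip_width: 0.0653
grip_force: 0.0
```

```bash
cat > d.py <<'E'
# usage: d.py x y z yaw  -> remaining shift in present tool axes, turn (deg)
from h import *
import sys
x,y,z,a=map(float,sys.argv[1:5]); o=robot.get_obs(); r=R.from_quat(o["tool_rot"])
ty=r.apply([0,1,0]); h=np.degrees(np.arctan2(ty[1],ty[0])); t=(h-(90+np.degrees(a))+90)%180-90
print("shift",np.round(r.inv().apply(np.array([x,y,z])-o["position"]),4),"turn",round(t,2),"q6",o["q"][5],o["position"],o["time"],o["ft_force"],o["grip_width"])
E
python3 d.py .499 -.216 .016 -.295
```

```text
shift [-0.0099  0.0094  0.0769] turn 0.06 q6 -1.9140183154111328 [ 0.48676279 -0.22208018  0.09284913] 6.3333 [ 0.12903136 -0.05450952 -0.50945071] 0.06527486423675831
```

Request:
servo_tool:
  rows: [-0.5, -0.0099, 0.0094, 0, 0, -0.5, 0, 0, 0.025, 0, -0.5, 0, 0, 0.025, 0, -0.5, 0, 0, 0.018, 0, -0.5, 0, 0, 0.009, 0]

```text
time: 6.75
position: [0.4974, -0.2134, 0.0134]
tool_rot: [0.145, 0.989, 0.001, -0.002]
ft_force: [-0.4, 0.2, -0.1]
grip_width: 0.0653
grip_force: 0.0
```

Request:
servo_tool:
  rows: [1, 0, 0, 0, 0, 1, 0, 0, 0, 0, 1, 0, 0, 0, 0, 1, 0, 0, 0, 0, 1, 0, 0, 0, 0]

```text
time: 7.17
position: [0.4993, -0.2152, 0.0167]
tool_rot: [0.145, 0.989, -0.001, 0.001]
ft_force: [-0.9, -1.6, 2.1]
grip_width: 0.0395
grip_force: 1.9
```

Request:
servo_tool:
  rows: [1, 0, 0, 0, 0, 1, 0, 0, 0, 0, 1, 0, 0, -0.01, 0, 1, 0, 0, -0.01, 0, 1, 0, 0, 0, 0]

```text
time: 7.58
position: [0.4993, -0.2152, 0.0373]
tool_rot: [0.145, 0.989, -0.001, 0.001]
ft_force: [0.8, 0.5, -2.7]
grip_width: 0.0378
grip_force: 15.0
```

```bash
python3 w.py
```

```text
[-0.07132361  0.44490267 -3.07671716] [0.58889347 0.73480501 0.3753951 ] [ 0.49823482 -0.21455387  0.03526537] [ 1.45155917e-01  9.89408703e-01  1.93905629e-04 -3.75579694e-04] 0.037757218103853976 14.981451944913715 [ 4.73636333e-03 -4.39924872e+01 -8.70821178e+00 -3.68469511e-02
  5.92567516e-02  6.13641191e-05]
```

Request:
servo_tool:
  rows: [1, 0, 0, -0.02, 0, 1, 0, 0, -0.036, 0, 1, 0, 0, -0.04, 0, 1, 0, 0, -0.04, 0, 1, 0, 0, -0.04, 0]
  newtons: 25

```text
time: 8.25
position: [0.4976, -0.2142, 0.2125]
tool_rot: [0.145, 0.989, 0.001, -0.001]
ft_force: [1.0, -0.9, -3.6]
grip_width: 0.0377
grip_force: 25.0
```

Request:
servo_tool:
  rows: [1, 0, 0.015, 0, 0, 1, 0.001, 0.03, 0, 0, 1, 0.001, 0.033, 0, 0, 1, 0.001, 0.033, 0, 0, 1, 0.001, 0.033, 0, 0]

```text
time: 8.67
position: [0.5355, -0.0742, 0.211]
tool_rot: [0.146, 0.989, 0.0, -0.001]
ft_force: [1.0, 0.2, -1.9]
grip_width: 0.0379
grip_force: 25.0
```

Request:
servo_tool:
  rows: [1, 0.001, 0.033, 0, 0, 1, 0.001, 0.033, 0, 0, 1, 0.001, 0.033, 0, 0, 1, 0.001, 0.033, 0, 0, 1, 0.001, 0.033, 0, 0]

```text
time: 9.08
position: [0.578, 0.0855, 0.2107]
tool_rot: [0.145, 0.989, -0.0, -0.001]
ft_force: [0.5, -0.1, -2.7]
grip_width: 0.0377
grip_force: 25.0
```

Request:
servo_tool:
  rows: [1, 0.001, 0.033, 0, 0, 1, 0.001, 0.033, 0, 0, 1, 0.002, 0.03, 0, 0, 1, 0.002, 0.022, 0, 0, 1, 0, 0, 0, -5.7]

```text
time: 9.5
position: [0.6067, 0.2035, 0.2104]
tool_rot: [0.093, 0.996, 0.001, -0.0]
ft_force: [0.0, -1.2, -3.7]
grip_width: 0.0379
grip_force: 25.0
```

Request:
servo_tool:
  rows: [1, 0, 0, 0, -5.7, 1, 0, 0, 0, -5.7, 1, 0, 0, 0, -5.7, 1, 0, 0, 0, -5.8, 1, 0, 0, 0, 0]

```text
time: 9.92
position: [0.6059, 0.1985, 0.2104]
tool_rot: [-0.105, 0.995, -0.0, -0.001]
ft_force: [-0.0, 0.4, -2.6]
grip_width: 0.0377
grip_force: 25.0
```

```bash
cat > inhand.py <<'E'
from fit import *
np.set_printoptions(precision=4,suppress=True)
import sys
S,T=robot.camera("scene"),robot.camera("top")
save(S,sys.argv[1]+"s"); save(T,sys.argv[1]+"t")
o=robot.get_obs(); P=o["position"]; r=R.from_quat(o["tool_rot"]); ty=r.apply([0,1,0]); h=np.arctan2(ty[1],ty[0])-np.pi/2
h=(h+np.pi/2)%np.pi-np.pi/2; print("yaw",h,P)
vs=[]
for p in(S,T):
    u=proj(p,[[P[0],P[1],P[2]+.02]])[0]
    c=[(np.hypot(*(np.argwhere(d["region"]).mean(0)[::-1]-u)),i,d["region"]) for i,d in enumerate(robot.outline_of(p,"pack_b"))]
    d=min(c,key=lambda a:a[0]) if c else (99,)
    print(d[0], d[2].sum() if d[0]<99 else 0, [np.round(a["at"],4) for a in robot.place_of(p,"pack_b")][:6])
E
python3 inhand.py h1; python3 d.py .608 .198 .215 .207
```

```text
yaw 0.2051751097828225 [0.6062 0.1984 0.2107]
12.441132471630695 579 [array([ 0.5939, -0.1381, -0.0022]), array([ 0.4566, -0.0972, -0.0005]), array([ 0.4616, -0.3264,  0.0047]), array([0.6047, 0.204 , 0.194 ]), array([ 0.4207, -0.4298,  0.0005]), array([ 0.3714, -0.1949, -0.0016])]
145.23986811580207 0 [array([ 0.3454, -0.3441, -0.0053]), array([ 0.4174, -0.4321,  0.0004]), array([ 0.4667, -0.3268,  0.0013]), array([ 0.3706, -0.1905, -0.0008]), array([ 0.458 , -0.0975,  0.0043]), array([ 0.5917, -0.1355, -0.0004])]
shift [-0.0012 -0.0007 -0.0037] turn -0.02 q6 -1.6360334778428245 [0.60665884 0.19846224 0.21133586] 10.2167 [ 0.4017225   0.45423361 -3.19942543] 0.03796059837854382
```

```bash
python3 - <<'E'
import cv2,numpy as np
a=cv2.imread("pics/h1s.png")[230:380,220:420]; b=cv2.imread("pics/h1t.png")[110:230,60:260]
cv2.imwrite("pics/h1.png",np.vstack([cv2.resize(i,None,fx=2.2,fy=2.2,interpolation=cv2.INTER_CUBIC) for i in(a,b)]))
E
```

```text
(no output)
```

View pics/h1.png

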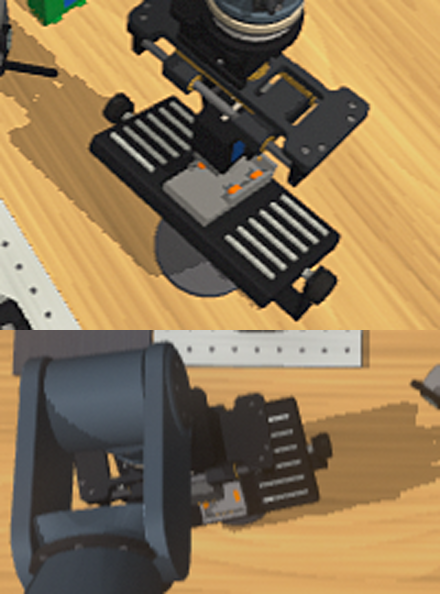

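Request:
servo_tool:
  rows: [1, -0.0012, -0.0007, 0.015, 0, 1, 0, 0, 0.015, 0, 1, 0, 0, 0.01, 0, 1, 0, 0, 0, 0, 1, 0, 0, 0, 0]
  newtons: 8

```text
time: 10.63
position: [0.6077, 0.198, 0.1709]
tool_rot: [-0.104, 0.995, -0.0, -0.001]
ft_force: [0.2, 0.7, -3.3]
grip_width: 0.0382
grip_force: 8.0
```

Request:
servo_tool:
  rows: [1, 0, 0, 0.002, 0, 1, 0, 0, 0.002, 0, 1, 0, 0, 0.002, 0, 1, 0, 0, 0.002, 0, 1, 0, 0, 0, 0]

```text
time: 11.05
position: [0.6078, 0.1979, 0.1644]
tool_rot: [-0.104, 0.995, -0.0, -0.0]
ft_force: [-2.7, -1.9, 2.9]
grip_width: 0.0378
grip_force: 8.0
```

```bash
python3 w.py; python3 d.py .608 .198 .151 .207
```

```text
[-3.80349048 -1.8367013   4.17457444] [0.81902278 0.47492102 1.11960035] [0.60773807 0.1979152  0.16421945] [-1.03787912e-01  9.94599401e-01 -1.75022746e-04 -2.65065534e-04] 0.038252055440620505 8.000148738501593 [ 3.23308026e-01 -4.33578193e+01 -1.72280788e+01  2.73106936e-01
 -1.13487337e+00 -3.46699508e-02]
shift [-0.0003  0.      0.0132] turn 0.05 q6 -1.6381343228126035 [0.60773807 0.1979152  0.16421945] 11.3 [-4.37017696 -1.67361422  4.9723296 ] 0.038252055440620505
```

Request:
servo_tool:
  rows: [1, 0, 0, 0, 0, 1, 0, 0, 0.001, 0, 1, 0, 0, 0.001, 0, 1, 0, 0, 0.001, 0, 1, 0, 0, 0.001, 0]
  newtons: 5

```text
time: 11.72
position: [0.6083, 0.1981, 0.1596]
tool_rot: [-0.104, 0.995, -0.0, 0.0]
ft_force: [-3.7, -1.2, 4.7]
grip_width: 0.0378
grip_force: 5.0
```

```bash
python3 w.py; python3 inhand.py h2;  python3 - <<'E'
import cv2,numpy as np
a=cv2.imread("pics/h2s.png")[255:365,255:375]
cv2.imwrite("pics/h2.png",cv2.resize(a,None,fx=5,fy=5,interpolation=cv2.INTER_CUBIC))
E
```

```text
[-3.36995134 -1.52886308  4.01554133] [0.45158377 0.31425942 0.78808032] [0.6083664  0.19808951 0.15951147] [-1.03754205e-01  9.94602948e-01 -2.43069949e-05  1.97865273e-04] 0.03791636538600883 4.999971739380271 [ 5.12005594e-01 -4.45097566e+01 -1.70139956e+01  3.32010984e-01
 -9.10540111e-01 -2.57273717e-02]
yaw 0.2078525821530528 [0.6084 0.1981 0.1595]
11.712458190367034 459 [array([0.6099, 0.2009, 0.1425]), array([ 0.3384, -0.3471, -0.0014]), array([ 0.4629, -0.3248,  0.0036]), array([ 0.5909, -0.1367, -0.0048]), array([ 0.3724, -0.1946, -0.0018]), array([ 0.4176, -0.43  ,  0.0006])]
12.659156975592634 99 [array([ 0.4142, -0.4312,  0.0031]), array([ 0.4639, -0.3272,  0.0009]), array([ 0.4568, -0.0961,  0.0041]), array([ 0.372 , -0.1936,  0.0002]), array([0.609 , 0.1959, 0.1452]), array([ 0.5903, -0.1374, -0.0013])]
```

View pics/h2.png

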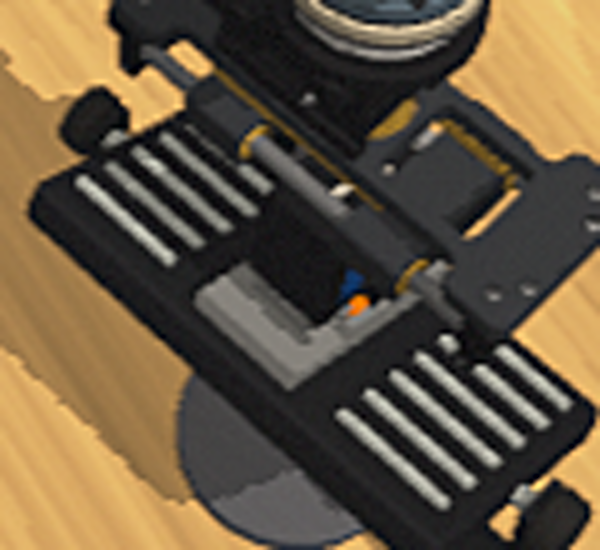

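Request:
servo_tool:
  rows: [1, 0, 0, 0.001, 0, 1, 0, 0, 0.001, 0, 1, 0, 0, 0.001, 0, 1, 0, 0, 0.001, 0, 1, 0, 0, 0, 0]

```text
time: 12.68
position: [0.6092, 0.1983, 0.1563]
tool_rot: [-0.104, 0.995, 0.0, 0.001]
ft_force: [-1.8, -2.1, 5.1]
grip_width: 0.0378
grip_force: 5.0
```

Request:
servo_tool:
  rows: [1, 0, 0, 0.001, 0, 1, 0, 0, 0.001, 0, 1, 0, 0, 0.001, 0, 1, 0, 0, 0, 0, 1, 0, 0, 0, 0]

```text
time: 13.1
position: [0.6094, 0.1984, 0.1533]
tool_rot: [-0.104, 0.995, 0.0, 0.002]
ft_force: [-1.6, -0.9, 5.3]
grip_width: 0.038
grip_force: 5.0
```

```bash
python3 w.py
```

```text
[-1.89953044 -1.39390493  5.18384057] [0.41327361 0.55555724 0.15136066] [0.60937809 0.19836357 0.1532814 ] [-1.03730494e-01  9.94604207e-01  1.45157683e-04  1.56016682e-03] 0.03815510054865204 5.00008891991456 [ 4.68641538e-01 -4.34547830e+01 -1.56485152e+01  2.67813206e-01
 -5.40678240e-01 -1.90605980e-02]
```

Request:
servo_tool:
  rows: [1, 0, 0, 0.001, 0, 1, 0, 0, 0.001, 0, 1, 0, 0, 0, 0, 1, 0, 0, 0, 0, 1, 0, 0, 0, 0]

```text
time: 13.77
position: [0.6093, 0.1984, 0.1512]
tool_rot: [-0.104, 0.995, 0.0, 0.002]
ft_force: [-2.3, -2.0, 5.3]
grip_width: 0.0382
grip_force: 5.0
```

Request:
servo_tool:
  rows: [1, 0, 0, 0.001, 0, 1, 0, 0, 0.001, 0, 1, 0, 0, 0, 0, 1, 0, 0, 0, 0, 1, 0, 0, 0, 0]

```text
time: 14.18
position: [0.609, 0.1983, 0.1491]
tool_rot: [-0.104, 0.995, 0.0, 0.001]
ft_force: [-1.8, -1.0, 5.3]
grip_width: 0.0381
grip_force: 5.0
```

```bash
python3 w.py;python3 - <<'E'
from h import *
S=robot.camera("scene"); save(S,"h3s")
cv2.imwrite("pics/h3.png",cv2.resize(S["pixels"][270:365,255:375,::-1],None,fx=5,fy=5,interpolation=cv2.INTER_CUBIC))
E
```

```text
[-1.72708915 -1.43347291  5.35666854] [0.32890731 0.73796177 0.31838841] [0.60902754 0.19827413 0.14905109] [-1.03715564e-01  9.94606378e-01  9.63109559e-05  1.10659356e-03] 0.038024558974615645 5.000022674284992 [ 4.86856140e-01 -4.33573294e+01 -1.50208676e+01  2.34294576e-01
 -2.88847955e-01 -1.45849280e-02]
```

View pics/h3.png

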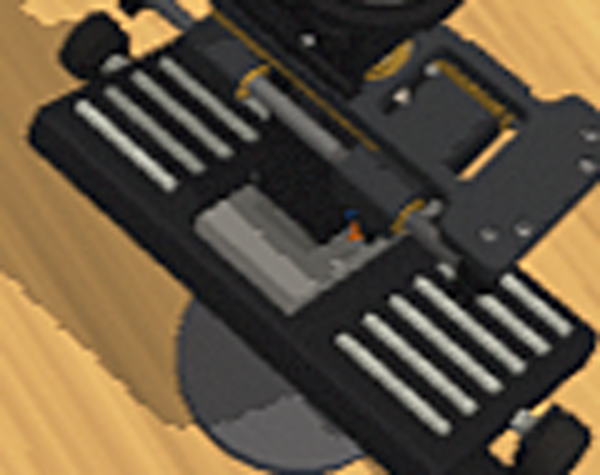

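```bash
python3 - <<'E'
from fit import *
np.set_printoptions(precision=2,suppress=True)
S=robot.camera("scene");o=robot.get_obs()
print(o["moment"],o["ft_force"],o["position"])
G=o["position"]+[0,0,.019]
sh=np.array([.6042,.1968,.1292])
for t in(.42,.45):
    r=R.from_euler('z',.207)*R.from_euler('y',-t); print("G in shoe mm",t,r.inv().apply(G-sh)*1e3)
for pit in(.2,.3,.4,.45):
  for h in (.0355,.031):
    r=R.from_euler('z',.207)*R.from_euler('y',-pit)
    print(pit,h,proj(S,G+r.apply(np.array([[.035,.019,.008],[.035,-.019,.008],[.035,.019,.06],[.035,-.019,.06]])-[0,0,h]))-[255,270])
r=R.from_euler('z',.207)*R.from_euler('y',-.43); print("plate",proj(S,sh+r.apply([[.065,.025,0],[.065,-.025,0],[.056,.014,0],[.056,-.014,0]]))-[255,270])
a=S["pixels"][270:365,255:375].astype(int).sum(2)
print(a[28:56,42:72])
E
```

```text
[-0.17  0.12 -0.04] [-1.81 -2.03  5.72] [0.61 0.2  0.15]
G in shoe mm 0.42 [20.4   0.46 33.39]
G in shoe mm 0.45 [21.4   0.46 32.76]
0.2 0.0355 [[60.28 55.28]
 [46.03 42.34]
 [65.85 39.31]
 [50.95 26.19]]
0.2 0.031 [[60.75 53.94]
 [46.44 40.99]
 [66.35 37.87]
 [51.39 24.73]]
0.3 0.0355 [[59.78 54.93]
 [45.47 41.94]
 [67.14 37.49]
 [52.21 24.39]]
0.3 0.031 [[60.4  53.46]
 [46.04 40.47]
 [67.8  35.92]
 [52.81 22.82]]
0.4 0.0355 [[59.42 54.4 ]
 [45.07 41.37]
 [68.52 35.67]
 [53.56 22.6 ]]
0.4 0.031 [[60.19 52.82]
 [45.78 39.79]
 [69.34 33.99]
 [54.32 20.92]]
0.45 0.0355 [[59.3  54.06]
 [44.92 41.02]
 [69.24 34.76]
 [54.26 21.71]]
0.45 0.031 [[60.14 52.44]
 [45.71 39.39]
 [70.12 33.04]
 [55.09 19.99]]
plate [[57.55 60.13]
 [38.66 42.82]
 [56.16 54.37]
 [45.62 44.77]]
[[417 383 254  93  64  55  60 140 154 101  78  67  63  70  56  68  57  52
   72 163 226 281 333 355 347 255 107  68  84  94]
 [343 412 449 327  98  60  58  66  73  68  74  72  80  73  80  74  74  65
   56  75 152 226 273 335 353 293 186  97  98 159]
 [111 337 424 382 231  70  68  86  69  84  77  64  66  72  61  72  66  80
  
[... 2474 characters left out ...]
399 319 254 267 274 276
  266 245 267 285 284 279 274 282 249 240 227 278]
 [ 97  92 169 280 310 297 285 320 375 394 385 388 393 396 405 326 261 263
  277 276 280 280 277 272 270 253 238 251 291 312]
 [107  90  87 122 268 315 300 287 320 374 396 389 388 391 393 397 320 267
  265 271 275 276 273 268 369 403 334 300 318 329]
 [123 113  90  81 130 271 318 302 290 319 377 396 391 388 384 394 397 317
  261 265 272 274 272 270 263 366 371 328 337 271]
 [103 117 114 100  79 120 223 296 306 292 318 378 390 387 387 383 396 399
  325 261 274 269 274 272 324 346 335 264 149  86]
 [ 95  99 127 117  92  86  89 204 298 305 291 306 367 397 387 388 388 393
  401 319 260 267 271 242 291 335 270 147  94  90]]
```

```bash
python3 - <<'E'
from fit import *
ims=[robot.camera("scene")["pixels"].astype(float) for _ in range(4)]
a=np.mean(ims,0)[285:327,290:330,::-1]
b=255*(a/255)**.45
cv2.imwrite("pics/z4.png",cv2.resize(b.astype(np.uint8),None,fx=14,fy=14,interpolation=cv2.INTER_CUBIC))
E
```

```text
(no output)
```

View pics/z4.png

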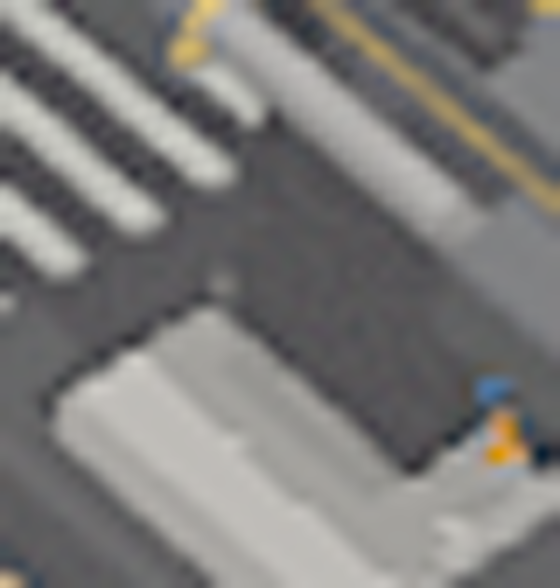

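Request:
servo_tool:
  rows: [1, 0, 0, 0, 0, 1, 0, 0, -0.004, 0, 1, -0.006, 0, -0.003, 0, 1, -0.0065, 0, -0.003, 0, 1, 0, 0, 0, 0]
  newtons: 10

```text
time: 15.15
position: [0.6229, 0.2012, 0.1588]
tool_rot: [-0.104, 0.995, 0.0, 0.002]
ft_force: [0.0, 0.2, -2.3]
grip_width: 0.0378
grip_force: 10.0
```

Request:
servo_tool:
  rows: [1, 0, 0, 0.001, 0, 1, 0, 0, 0.001, 0, 1, 0, 0, 0.001, 0, 1, 0, 0, 0, 0, 1, 0, 0, 0, 0]

```text
time: 15.57
position: [0.62, 0.2006, 0.1552]
tool_rot: [-0.104, 0.995, -0.0, -0.0]
ft_force: [-0.4, 0.3, -3.0]
grip_width: 0.0381
grip_force: 10.0
```

```bash
python3 w.py
```

```text
[ 0.1646144   0.00812861 -2.84333009] [0.68090158 0.49936641 0.41882875] [0.62038485 0.20069893 0.15565399] [-1.03726415e-01  9.94605862e-01  1.48005896e-05  9.52791385e-05] 0.03817586792082327 9.999856550130062 [ 1.10726567e-03 -4.91080034e+01 -1.69549996e+01 -3.86044022e-02
  1.03446969e-01  1.32121923e-05]
```

Request:
servo_tool:
  rows: [1, 0, 0, 0.001, 0, 1, 0, 0, 0, 0, 1, 0, 0, 0, 0]

```text
time: 16.07
position: [0.6203, 0.2007, 0.1545]
tool_rot: [-0.104, 0.995, -0.0, -0.0]
ft_force: [-0.0, 0.1, -3.4]
grip_width: 0.0379
grip_force: 10.0
```

Request:
servo_tool:
  rows: [1, 0, 0, 0.001, 0, 1, 0, 0, 0, 0, 1, 0, 0, 0, 0]

```text
time: 16.32
position: [0.6203, 0.2007, 0.1534]
tool_rot: [-0.104, 0.995, -0.0, -0.0]
ft_force: [0.6, -0.8, -2.9]
grip_width: 0.0382
grip_force: 10.0
```

```bash
python3 w.py; python3 - <<'E'
from fit import *
ims=[robot.camera("scene")["pixels"].astype(float) for _ in range(2)]
a=np.mean(ims,0)[275:330,280:340,::-1]
b=255*(a/255)**.5
cv2.imwrite("pics/z5.png",cv2.resize(b.astype(np.uint8),None,fx=10,fy=10,interpolation=cv2.INTER_CUBIC))
E
```

```text
[ 0.27846399  0.13767258 -3.1727906 ] [0.44435591 0.70572911 0.2275506 ] [0.62038411 0.20070582 0.15354762] [-1.03740725e-01  9.94604375e-01  5.02097152e-06  7.52387659e-07] 0.038073017288230676 9.999796393385623 [-6.80351714e-04 -4.91828942e+01 -1.69043058e+01 -3.86158226e-02
  1.02722193e-01  2.00451854e-05]
```

View pics/z5.png

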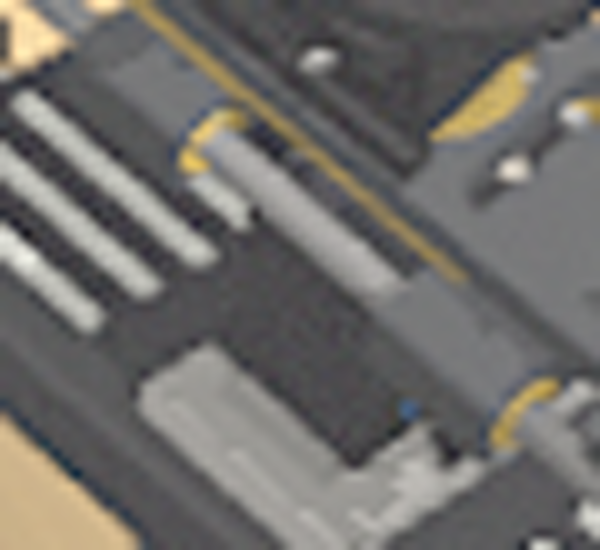

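Request:
servo_tool:
  rows: [1, 0, 0, 0.001, 0, 1, 0, 0, 0, 0, 1, 0, 0, 0, 0]

```text
time: 16.92
position: [0.6203, 0.2007, 0.1524]
tool_rot: [-0.104, 0.995, -0.0, -0.0]
ft_force: [0.2, -0.4, -2.2]
grip_width: 0.038
grip_force: 10.0
```

Request:
servo_tool:
  rows: [1, 0, 0, 0.001, 0, 1, 0, 0, 0, 0, 1, 0, 0, 0, 0]

```text
time: 17.17
position: [0.6205, 0.2007, 0.1516]
tool_rot: [-0.104, 0.995, 0.0, 0.0]
ft_force: [-0.3, 0.1, -2.6]
grip_width: 0.0376
grip_force: 10.1
```

Request:
servo_tool:
  rows: [1, 0, 0, 0.001, 0, 1, 0, 0, 0, 0, 1, 0, 0, 0, 0]

```text
time: 17.42
position: [0.6206, 0.2007, 0.1513]
tool_rot: [-0.104, 0.995, 0.0, 0.0]
ft_force: [-1.6, 0.1, 1.0]
grip_width: 0.038
grip_force: 10.9
```

```bash
python3 w.py
```

```text
[-1.33541302 -0.28949112  2.50865657] [0.36614538 0.23932969 0.95514081] [0.62059181 0.20074054 0.15117988] [-1.03767147e-01  9.94601534e-01  1.64294569e-05  4.08410830e-04] 0.0381197443089447 11.069667297942942 [-1.05858555e-01 -4.49938452e+01 -1.57368135e+01 -2.35338573e-02
 -2.50555398e-01  3.77928096e-03]
```

Request:
servo_tool:
  rows: [1, 0, 0, -0.001, 0, 0.06, 0, 0, 0, 0, 0.06, 0, 0, 0, 0, 0.06, 0, 0, 0, 0, 0.06, 0, 0, 0, 0]

```text
time: 18.08
position: [0.6205, 0.2007, 0.1515]
tool_rot: [-0.104, 0.995, 0.0, 0.0]
ft_force: [-0.9, -0.8, 0.3]
grip_width: 0.0409
grip_force: 0.3
```

```bash
python3 w.py; python3 - <<'E'
from fit import *
p=robot.camera("scene");a=p["pixels"][275:330,280:340,::-1].astype(float)
b=255*(a/255)**.5
cv2.imwrite("pics/z6.png",cv2.resize(b.astype(np.uint8),None,fx=10,fy=10,interpolation=cv2.INTER_CUBIC))
for n in("scene","top"):
  q=robot.camera(n); print([np.round(d["at"],4) for k in("pack_b","pack_b_contacts") for d in robot.place_of(q,k) if d["at"][2]>.05])
E
```

```text
[-0.1697021   0.11585193  0.8030606 ] [0.4166626  0.52266194 0.43407903] [0.62048511 0.20069447 0.15156966] [-1.03720726e-01  9.94606453e-01  1.48700532e-05  1.17452202e-04] 0.04071299395451739 0.2304923243355006 [ 1.68087927e-02 -4.70653152e+01 -1.57628042e+01 -3.88211966e-02
  1.44791538e-01  1.11778804e-04]
[array([0.604 , 0.1989, 0.1263])]
[array([0.6051, 0.196 , 0.1327]), array([0.5736, 0.1941, 0.1163])]
```

View pics/z6.png

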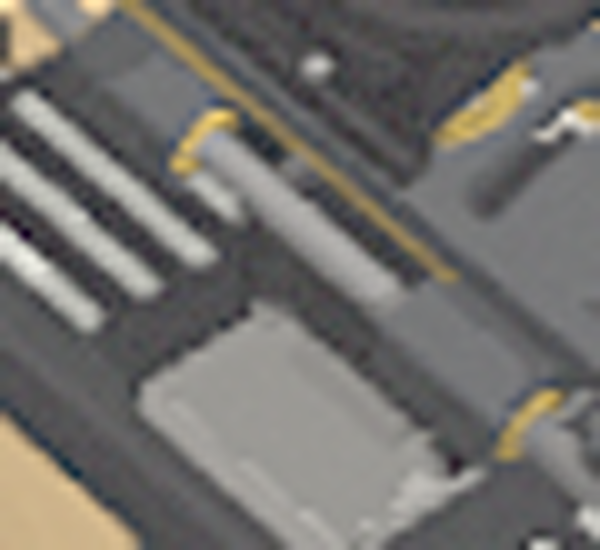

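Request:
servo_tool:
  rows: [0.0, 0, 0, 0, 0, 0.0, 0, 0, 0, 0, -0.1, 0, 0, -0.015, 0, -0.3, 0, 0, -0.03, 0, -0.5, 0, 0, -0.04, 0]

```text
time: 19.1
position: [0.6177, 0.2002, 0.2337]
tool_rot: [-0.104, 0.995, -0.0, -0.005]
ft_force: [-0.7, -0.5, -0.3]
grip_width: 0.0543
grip_force: 0.0
```

Request:
servo_tool:
  rows: [-0.5, 0, 0, -0.035, 0, -0.5, 0.03, 0, 0, 0, -0.5, 0.04, 0, 0, 0, -0.5, 0.04, 0, 0, 0, -0.5, 0.04, 0, 0, 0]

```text
time: 19.52
position: [0.4717, 0.1694, 0.2715]
tool_rot: [-0.104, 0.995, -0.0, -0.0]
ft_force: [-0.1, -0.2, -0.3]
grip_width: 0.0652
grip_force: 0.0
```

```bash
cat > chk.py <<'E'
from fit import *
import sys
from scipy.optimize import least_squares
np.set_printoptions(precision=4,suppress=True)
S,T=robot.camera("scene"),robot.camera("top")
for q in(S,T): print([(k,np.round(d["at"],4),round(d["score"],2)) for k in("pack_b","pack_b_contacts","light_edge","shoe") for d in robot.place_of(q,k) if d["at"][2]>.05])
sh=np.array([.6042,.1968,.1292]); r0=R.from_euler('z',.207)*R.from_euler('y',-.43)
def model(v):
    r=r0*R.from_euler('y',v[2]); t=r0.apply([v[0],v[1],v[3] if len(v)>3 else 0])+sh
    return [r.apply(box((-.035,-.019,.008),(.035,.019,.060)))+t, r.apply(box((-.035,-.014,0),(.035,.014,.01)))+t]
vs=[]
for p in(S,T):
    u=proj(p,[sh+r0.apply([0,0,.03])])[0]
    for d in robot.outline_of(p,"pack_b"):
        if np.hypot(*(np.argwhere(d["region"]).mean(0)[::-1]-u))<12: vs.append((p,d["region"].astype(np.float32))); break
print(len(vs))
if vs: print("x y pitch z",fit(model,[.003,0,0,.002],vs,(.006,.004,.1,.004)))
im=[]
for p,n in((S,"s"),(T,"t")):
    x,y=np.int32(proj(p,[sh])[0]); a=p["pixels"][y-40:y+25,x-45:x+45,::-1].astype(float)
    im.append(cv2.resize((255*(a/255)**.6).astype(np.uint8),None,fx=4.5,fy=4.5,interpolation=cv2.INTER_CUBIC))
cv2.imwrite(f"pics/{sys.argv[1]}.png",np.vstack(im))
E
python3 chk.py c1; python3 w.py
```

```text
[('pack_b', array([0.6017, 0.2028, 0.1265]), 0.67), ('pack_b_contacts', array([0.5692, 0.1906, 0.1137]), 0.69), ('light_edge', array([0.6694, 0.2154, 0.1521]), 0.57), ('shoe', array([0.6088, 0.1987, 0.128 ]), 0.67)]
[('pack_b', array([0.6055, 0.1948, 0.1297]), 0.97), ('pack_b_contacts', array([0.5715, 0.1931, 0.1162]), 0.86), ('light_edge', array([0.6698, 0.2114, 0.1585]), 0.77), ('shoe', array([0.6008, 0.1927, 0.1302]), 0.86)]
2
x y pitch z (array([-0.0018, -0.0008, -0.0009, -0.0012]), np.float64(0.0673241838812828))
[ 0.02006127 -0.14648815 -0.09407559] [0.35940145 0.69119904 0.45557346] [0.47368159 0.16974672 0.27144839] [-1.03759607e-01  9.94602400e-01  9.86907710e-07 -1.00919890e-04] 0.06534478313515103 0.0 [-1.19404410e-02 -3.30033553e+01 -1.75085109e+01 -4.03043989e-02
  7.10650440e-02 -8.22336460e-06]
```

View pics/c1.png

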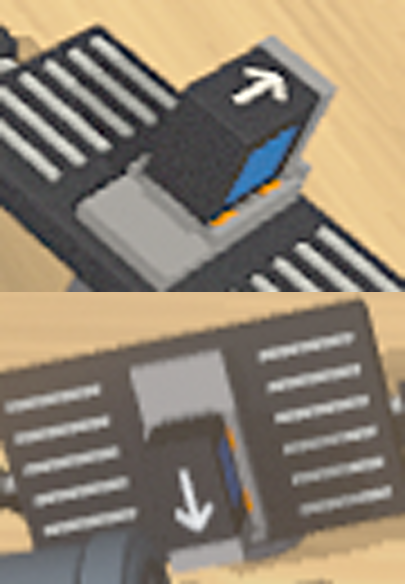

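Request:
servo_tool:
  rows: [1, -0.038, 0, 0, 0, 1, -0.038, 0, 0, 0, 1, -0.038, 0, 0, 0, 1, -0.038, 0, 0, 0, 1, -0.038, 0, 0, 0]

```text
time: 20.78
position: [0.661, 0.2093, 0.2715]
tool_rot: [-0.104, 0.995, -0.0, -0.0]
ft_force: [0.5, 0.1, 0.4]
grip_width: 0.0398
grip_force: 0.0
```

Request:
servo_tool:
  rows: [1, 0, 0, 0, 0, 1, 0, 0, 0.03, 0, 1, 0, 0, 0.03, 0, 1, 0, 0, 0.02, 0, 1, 0, 0, 0.01, 0]

```text
time: 21.2
position: [0.6569, 0.2085, 0.1776]
tool_rot: [-0.104, 0.995, -0.0, -0.003]
ft_force: [0.1, 0.5, 0.0]
grip_width: 0.0066
grip_force: 0.0
```

```bash
python3 w.py; python3 d.py .660 .2085 .167 .207
```

```text
[-0.01058353  0.00146499 -0.29992208] [0.58223326 0.37729266 0.82089685] [0.66068466 0.20913746 0.1834823 ] [-1.03771105e-01  9.94599681e-01  5.49954601e-05  1.74038019e-03] 0.0006315444276625027 0.0 [-1.16679960e-02 -4.87245119e+01 -1.72962570e+01 -3.84610612e-02
  9.76988347e-02  3.01545897e-04]
shift [ 0.0009 -0.0005  0.0165] turn 0.05 q6 -1.632983273376685 [0.66068466 0.20913746 0.1834823 ] 21.45 [-0.15606402  0.12268197  0.21692962] 0.0006315444276625027
```

Request:
servo_tool:
  rows: [1, 0, 0, 0.014, 0, 1, 0, 0, 0, 0, 1, 0.006, 0, 0, 0, 1, 0.006, 0, 0, 0, 1, 0.006, 0, 0, 0]

```text
time: 21.87
position: [0.6417, 0.2052, 0.1687]
tool_rot: [-0.104, 0.995, 0.0, 0.001]
ft_force: [0.8, 0.8, 0.9]
grip_width: 0.0005
grip_force: 0.0
```

Request:
servo_tool:
  rows: [1, 0.002, 0, 0, 0, 1, 0.002, 0, 0, 0, 1, 0, 0, 0, 0, 1, 0, 0, 0, 0]

```text
time: 22.2
position: [0.6381, 0.2044, 0.1679]
tool_rot: [-0.104, 0.995, 0.0, 0.0]
ft_force: [-0.1, 0.4, -0.1]
grip_width: 0.0004
grip_force: 0.0
```

Request:
servo_tool:
  rows: [1, 0.002, 0, 0, 0, 1, 0, 0, 0, 0, 1, 0, 0, 0, 0]

```text
time: 22.45
position: [0.636, 0.204, 0.1675]
tool_rot: [-0.104, 0.995, -0.0, -0.0]
ft_force: [1.3, -0.4, 0.3]
grip_width: 0.0006
grip_force: 0.0
```

Request:
servo_tool:
  rows: [1, 0.002, 0, 0, 0, 1, 0, 0, 0, 0, 1, 0, 0, 0, 0]

```text
time: 22.7
position: [0.6341, 0.2036, 0.1676]
tool_rot: [-0.104, 0.995, 0.0, 0.0]
ft_force: [-0.1, 0.3, -0.2]
grip_width: 0.0004
grip_force: 0.1
```

Request:
servo_tool:
  rows: [1, 0.002, 0, 0, 0, 1, 0, 0, 0, 0, 1, 0, 0, 0, 0]

```text
time: 22.95
position: [0.6331, 0.2035, 0.1681]
tool_rot: [-0.104, 0.995, 0.0, 0.001]
ft_force: [2.9, 1.0, 1.5]
grip_width: 0.0006
grip_force: 1.3
```

Request:
servo_tool:
  rows: [1, 0.001, 0, 0, 0, 1, 0, 0, 0, 0, 1, 0, 0, 0, 0]

```text
time: 23.2
position: [0.6326, 0.2033, 0.1684]
tool_rot: [-0.104, 0.995, 0.0, 0.002]
ft_force: [5.7, 1.8, 2.6]
grip_width: 0.0005
grip_force: 2.6
```

Request:
servo_tool:
  rows: [1, 0.001, 0, 0, 0, 1, 0, 0, 0, 0, 1, 0, 0, 0, 0]

```text
time: 23.45
position: [0.6325, 0.2032, 0.1685]
tool_rot: [-0.104, 0.995, 0.0, 0.003]
ft_force: [6.3, 1.6, 1.6]
grip_width: 0.0008
grip_force: 3.2
```

Request:
servo_tool:
  rows: [1, -0.005, 0, 0, 0, 1, -0.01, 0, 0, 0, 1, -0.006, 0, -0.01, 0, 1, 0, 0, -0.04, 0, 1, 0, 0, -0.04, 0]

```text
time: 23.87
position: [0.647, 0.2062, 0.2541]
tool_rot: [-0.104, 0.995, -0.001, -0.007]
ft_force: [0.6, -0.1, -0.2]
grip_width: 0.0005
grip_force: 0.0
```

Request:
servo_tool:
  rows: [1, 0, 0, -0.015, 0, 1, 0.03, 0, 0, 0, 1, 0.04, 0, 0, 0, 1, 0.04, 0, 0, 0, 1, 0.04, 0, 0, 0]

```text
time: 24.28
position: [0.4998, 0.1752, 0.2712]
tool_rot: [-0.104, 0.995, -0.0, -0.003]
ft_force: [0.6, -0.7, 0.5]
grip_width: 0.0004
grip_force: 0.0
```

Request:
servo_tool:
  rows: [1, 0.03, 0, 0, 0, 1, 0, 0, 0, 0, 1, 0, 0, 0, 0]

```text
time: 24.53
position: [0.4711, 0.1694, 0.272]
tool_rot: [-0.104, 0.995, -0.0, -0.003]
ft_force: [0.5, -0.2, 0.2]
grip_width: 0.0006
grip_force: 0.0
```

```bash
python3 chk.py c2; python3 - <<'E'
from h import *
p=robot.camera("top")
print([np.round(d["at"],4).tolist() for q in("pack_a","mouse","camera") for d in robot.place_of(p,q)]); print(robot.get_obs()["position"])
E
```

```text
[('pack_b', array([0.6013, 0.2024, 0.1245]), 0.96), ('pack_b_contacts', array([0.5724, 0.19  , 0.1162]), 0.7), ('light_edge', array([0.6691, 0.2166, 0.157 ]), 0.8), ('shoe', array([0.6071, 0.1991, 0.1276]), 0.55)]
[('pack_b', array([0.6042, 0.1957, 0.1281]), 0.97), ('pack_b_contacts', array([0.5737, 0.1941, 0.1199]), 0.72), ('light_edge', array([0.6658, 0.2152, 0.1588]), 0.8), ('shoe', array([0.6057, 0.1925, 0.1304]), 0.76)]
1
x y pitch z (array([ 0.0011, -0.0015,  0.0254,  0.0034]), np.float64(0.1007172167301178))
[[0.4656, -0.3291, -0.0018], [0.3402, -0.3458, -0.0038], [0.4145, -0.4316, 0.0012], [0.458, -0.096, -0.0032], [0.3717, -0.194, 0.0034], [0.5909, -0.1354, 0.0018], [0.6615, -0.2798, 0.0001], [0.7093, -0.0664, 0.0008], [0.6176, 0.1994, 0.1364], [0.7106, -0.0678, 0.0003]]
[0.47456953 0.16995378 0.27255083]
```

```bash
python3 -c "
from rig import robot
print(robot.hand_in())"
```

```text
the job is handed in; nothing more can be done
None
```

The job is handed in, but the verdict did not come back: I found the real pack by lifting (pack_b, about 3.1 N against 1.1 N for the mock-up I lifted), got it into the shoe and pushed it firmly against the stop, with the light, mouse, camera and mock-ups still where they were to within the camera error.

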